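Hang the height gauge on its hook, scale outward

TASK

Take the aluminium gauge plate out of its round slotted block and hang it on the headed hook of the small stand, with the engraved scale facing outward, away from the stand's board: pass the window over the hook's head, find by feel where the hook is and let its neck slide right up to the top of the narrow slot, then let go so that the plate hangs upright and still. Work gently: never force the plate against the hook or the stand (20 N is too much), and leave the cork block, the pot and the foam block where they lie.

Things in the scene. Friction and masses are not known exactly. Their poses are not given: they have to be found in the camera images.
- gauge: Flat aluminium gauge plate, 0.15 to 0.27 kg, 96 wide (y), 10 thick (x), 170 mm high (z). Origin: middle of its lower edge. Marked face looks along its own -x: dark scale lines and a 3 mm proud strip; the back is plain. Top tab (z 140 to 170, 50 wide) is for gripping across the 10 mm from above. Starts upright, loose in the round block's slot, marked face in any direction.
- gauge_slot (a point): Gauge axes; point at gauge (0, 0, 112 mm), mid-thickness: the closed, flat upper end of the narrow slot. On the plate's centre line a window goes right through, 50 mm wide, from z = 70 to 98 mm of the gauge; from the middle of its upper edge the slot, 8.4 mm wide with a sharp-edged mouth, runs up to z = 112.
- gauge_face (a point): The slot's upper end brought to the marked face: gauge frame (-5, 0, 112 mm). Axes as the gauge's.
- holder: Round wooden storage block, 132 mm across, fixed; origin at the centre of its underside. Two jaws, tops at 30 mm, leave a slot along its y, 12.4 mm wide and 100 mm long, floor 10 mm above the worktop. The gauge stands in it and can be put back there to regrasp.
- stand: Fixed hook stand. Origin on the worktop at the foot of the board's front face; its -x points outward (toward the robot, within about 20 degrees), z up. The front face is the plane x = 0, 80 mm wide, top at z = 166 mm; the board is 10 mm thick. The foot plate is 12 mm thick, x = -65 to +45 mm, y = -60 to +60 mm. With the gauge seated its slot end is at z = 153 mm.
- stand_rail (a point): Point on the board at stand (0, 0, 150 mm), middle of a cross rail in which a level steel hook is clamped anywhere from y = -14 to +14 mm; where is not measured: find it by touch. The hook points along -x: neck 6 mm in diameter, 16 mm long, then a round head 14 mm in diameter, 5 mm thick. It is rigid. A plate resting on the neck beside its slot sits 14 mm above the seated height.
- cork_block: Cork sanding block, 105x50x32 mm; bystander, loose; origin at the centre of its underside.
- pot_1: Small round pot with a tan lid, 62 mm across, 35 mm high; bystander, loose; origin at the centre of its underside.
- foam_block: Ochre foam block, 155x47x46 mm; bystander, loose; origin at the centre of its underside.

How it is judged (in metres and radians):
On the way, in this order (a step that is already met when the one before it is completed fails the run):
1. the gauge is lifted out of its block (height (world z) of gauge above 0.035 m and contact force between gauge and holder below 0.05 N), for 0.2 s.
2. the gauge is on the hook, slot fully down on the neck, scale outward (z of gauge_slot in the frame of stand between 0.15 and 0.157 m and y of gauge_slot in the frame of stand between -0.018 and 0.018 m and x of gauge_slot in the frame of stand between -0.014 and -0.003 m and x of gauge_face in the frame of stand below -0.008 m and angle between the x axis of gauge and the x axis of stand, either way round below 0.25 rad and angle between gauge's own z axis and vertical below 0.12 rad), for 0.2 s.
At the end, for the whole second after the job is handed in: The released gauge hangs still on the hook: slot end 150-157 mm above the stand's foot and within 18 mm of its centre line, plate mid-plane 3-14 mm before the board, square to it within 0.25 rad, upright within 0.12 rad, marked face outward (over 8 mm before the board) (all of step 2 and contact force between gauge and stand above 0.5 N and linear speed of gauge below 0.02 m/s and angular speed of gauge below 0.2 rad/s); the robot touches nothing.
It fails at once if the gauge is forced against the hook or the stand (more than 20 N) (contact force between gauge and stand above 20 N).
It fails at once if the robot itself pushes the stand (more than 25 N) (contact force between any of the fingers, the arm and stand above 25 N).
It fails at once if a bystander is shifted by more than 30 mm (distance of any of cork_block, pot_1, foam_block from where it was at the start of the episode above 0.03 m).
It also fails if it takes over 51 s, if anything falls off the work surface, if the arm or the gripper's body presses on something with over 40 N, if the wrist force passes 120 N, or if a joint passes its speed limit or range.

ROBOT

A 6-joint arm with a two-finger parallel gripper is mounted at the origin on a cart in front of the work surface, level with it; the furniture and walls round the work are solid. World frame = base frame: x ahead of the robot, y to its left, z up, the work surface at z = 0. Lengths are in mm, angles in rad, forces in N, time in s.
With the tool pointing down it reaches from about 325 to 775 mm from the base axis. Payload 5.5 kg.
Tool frame: the origin (TCP) lies midway between the tips of the shut fingers; the grasp point (between the pads) lies env.pinch_z behind it (env.pinch_z is the distance from the TCP to the grasp point, in mm); z points along the fingers, y is the line along which they close (so a half turn about z gives the same grasp; the last joint's range is limited). The gripper opens to 85 mm and grips with 20 to 120 N. Pads are 22 mm wide; open, the fingers measure 114 mm over their backs; the gripper's body (76 mm by 85 mm) begins 54 mm behind the grasp point. The pads swing forward as they close: fully open they stand 13 mm farther back than shut.
Start: joints at [-1.258, 0.091, 1.231, -0, 1.82, -0.057], TCP at [216.858, -559.454, 231.275] pointing down, gripper open.
Joint ranges: [-2.87, 2.87], [-0.86, 2.18], [0.17, 2.46], [-1.51, 4.65], [0.06, 2.69], [-2.65, 2.65]. Speed limits (rad/s): [2.57, 2.57, 3.01, 3.14, 3.14, 3.14].

INTERFACE

Orientations are given as a unit quaternion [x, y, z, w].
In Python, from station import env, imaging, job gives the robot as it stands.
- The arm moves only by the tool step_arm, never from a script. Its argument "rows" is text: rows parted by semicolons, each of 7 numbers parted by spaces: the closure, from 0 (fully open) to 1 (shut), then the shift along the tool's x, y, z in cm, then the turn, a rotation vector about the tool's x, y, z in rad. A call has 1 to 8 rows; each row shifts and turns the commanded pose from where the row before left it, along the tool's axes as they then stand; what a row does not reach is not made up. A row lasts 1/10 s, in which the tool goes at most 50 mm and 8.59 degrees, less where a joint would pass 70% of its speed; a pose out of reach is approached as far as the arm can. A call with a gripper value outside its range is refused whole. The fingers move at their own pace and stop on an object; "grip_force" is the grip in N (left out, the last holds). Time passes only in rows, so rows that do not move let the fingers close. It gives the time, the measured TCP pose, the force, the opening and the grip force at its end, in the units of the state.
- env.read_state(): the state, without advancing time (a new reading comes with each control period).
- imaging.snapshot(name): name is "scene" or "side" or "wrist"; returns the picture (480x640x3 uint8, red, green, blue); there is no depth.
- imaging.calibration(name): a dict with "fx", "fy", "cx", "cy" (pixels), "R" (3x3) and "t" (3): a world point X has camera coordinates R X + t. Camera axes: x right, y down, z forward; pixel columns grow to the right and rows downward; lengths in mm; the calibration is good to about 2 mm. A picture is of the moment at which its call begins: read the wrist's pose just before it. calibration takes no time and is no camera call; for the wrist camera it gives the pose at the moment of the call.
- job.sign_off(): hands the job in; it is judged then, once.
The state is a dict: "t": time; "joints": joint angles; "dq": joint speeds; "joint_efforts": joint torques, N m; "ee_pos": TCP position; "ee_rot": TCP orientation; "ft_force": force on the tool from outside, world axes, zero at the start; "torque": the same for the moment, N m; "width": finger opening in mm; "grasp_force": force on a finger pad.
Only numpy, scipy, OpenCV 4.12 (cv2) and the standard library are available. Lean on these libraries where they do the work, as an engineer would, in place of code of your own. Each camera call takes 0.05 s, during which the arm holds its last target. There are 200 camera calls.

## Working session

There is one attempt and no reset: what is moved stays moved. The work goes in short steps, Python scripts to look and compute and a tool call to move; the robot and the scene stay as the last step left them, time stands still between calls to the robot, and variables do not carry over. Pictures are saved under pics/ and viewed, at most 10 in all, crops included, and the job is handed in when it is done.

Besides the shell and the picture viewer there is one more tool, called in YAML: its name, and indented under it one key for each argument. step_arm: Moves the arm, as the interface text tells. Its arguments: {"type":"object","properties":{"rows":{"type":"string"},"grip_force":{"type":"number"}},"required":["rows"]}

```bash
mkdir -p pics; ls; python3 - <<'E'
from station import env, imaging, job
import cv2,numpy as np
s=env.read_state(); print(s, env.pinch_z)
for n in("scene","side"):
    im=imaging.snapshot(n); cv2.imwrite(f"pics/{n}0.png",im[:,:,::-1]); c=imaging.calibration(n); print(n,{k:np.round(v,4).tolist() for k,v in c.items()})
E
```

```text
pics
{'t': 0.0, 'joints': array([-1.25768485e+00,  9.19051010e-02,  1.23187285e+00, -2.42970873e-05,
        1.81979211e+00, -5.66640501e-02]), 'dq': array([-0.00023718, -0.00026316, -0.00090347,  0.00011341, -0.00189292,
        0.0001989 ]), 'joint_efforts': array([ 1.67878596e-03, -4.58722651e+01, -4.18024421e+01,  3.85591932e-06,
        1.13431824e-02, -4.45718001e-05]), 'ee_pos': array([ 216.77030104, -559.18033237,  230.13053653]), 'ee_rot': array([ 9.82956958e-01,  1.83833189e-01, -1.38108542e-04, -9.79082869e-04]), 'ft_force': array([ 0.77252647, -0.24601417,  0.0856874 ]), 'torque': array([0.03648012, 0.01043953, 0.04421709]), 'grasp_force': 0.0, 'width': 85.43195464485257} 18.700000000000003
scene {'fx': 615.7759, 'fy': 615.7759, 'cx': 324.8323, 'cy': 238.199, 'R': [[0.7817, -0.6236, -0.0103], [-0.4257, -0.5214, -0.7395], [0.4558, 0.5825, -0.673]], 't': [-448.2896, 278.8313, 1328.1566]}
side {'fx': 608.0688, 'fy': 608.0688, 'cx': 324.0359, 'cy': 249.3953, 'R': [[0.9775, -0.2106, 0.0102], [-0.107, -0.5371, -0.8367], [0.1817, 0.8168, -0.5476]], 't': [-540.5881, 132.9052, 1277.7294]}
```

View pics/scene0.png

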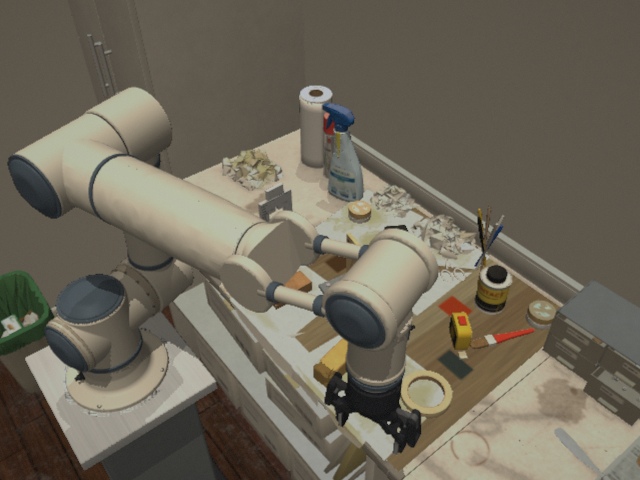

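View pics/side0.png

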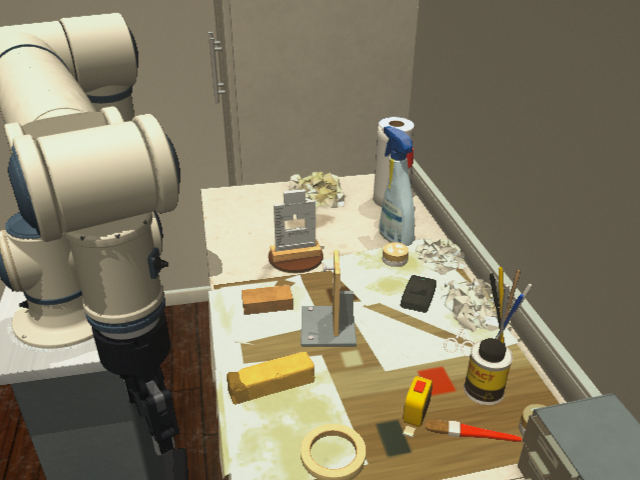

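```bash
python3 - <<'E'
import cv2
im=cv2.imread("pics/side0.png")[180:360,230:430]
cv2.imwrite("pics/crop1.png",cv2.resize(im,None,fx=3.3,fy=3.3,interpolation=cv2.INTER_CUBIC))
E
```

```text
(no output)
```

View pics/crop1.png

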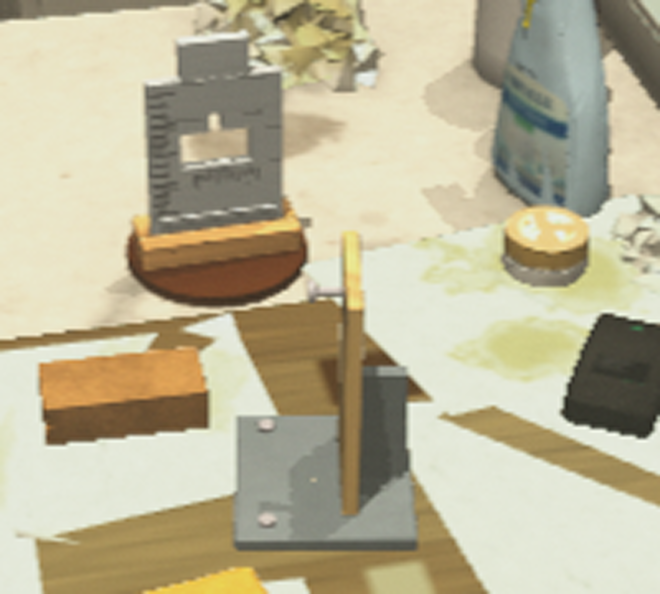

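```bash
cat > h.py <<'E'
import numpy as np
from scipy.optimize import least_squares
from scipy.spatial.transform import Rotation as Ro
def proj(c,X):
    p=np.asarray(X,float)@np.array(c["R"]).T+c["t"]; return np.c_[c["fx"]*p[:,0]/p[:,2]+c["cx"],c["fy"]*p[:,1]/p[:,2]+c["cy"]]
def T(p,z,L):
    R=Ro.from_euler("z",p[2]).as_matrix(); return np.asarray(L,float)@R.T+[p[0],p[1],z]
def fit(views,z,p0):   # views: list of (cam,L,px)
    f=lambda p:np.concatenate([(proj(c,T(p,z,L))-px).ravel() for c,L,px in views])
    r=least_squares(f,p0,loss="soft_l1"); return r.x,f(r.x).reshape(-1,2)
E
python3 - <<'E'
from station import imaging
from h import *
c=imaging.calibration("side")
cr=lambda a:np.array(a)/3.3+[230,180]
L=[(-5,25,170),(-5,-25,170),(-5,48,140),(-5,-48,140),(-5,25,98),(-5,-25,98),(-5,25,70),(-5,-25,70)]
px=cr([(178,41),(247,35),(147,84),(282,71),(180,135),(248,127),(181,168),(249,161)])
g,r=fit([(c,L,px)],10,[400,300,1.57]);print("gauge",g,r.round(1).tolist())
L=[(-65,-60,12),(-65,60,12),(45,-60,12),(0,-40,166),(0,-40,12),(0,40,166)]
px=cr([(235,541),(237,416),(417,543),(343,301),(343,515),(344,233)])
s,r=fit([(c,L,px)],0,[550,0,0]);print("stand",s,r.round(1).tolist())
for y in(-14,0,14): print(y,((proj(c,T(s,0,[(-21,y,150),(-16,y,150)]))-[230,180])*3.3).round(1).tolist())
E
```

```text
gauge [506.5847603  111.22177774 472.8289656 ] [[-0.4, 0.3], [0.7, -0.1], [-0.8, 0.2], [0.0, -0.2], [-0.2, -0.2], [0.6, -0.2], [-0.2, 0.2], [0.3, -0.1]]
stand [ 5.37142010e+02 -1.60600001e+02 -2.03577361e-01] [[-0.8, -0.1], [-0.0, -0.7], [0.4, -0.6], [1.1, 2.5], [-0.4, 1.0], [-0.1, -0.8]]
-14 [[308.5, 305.4], [317.2, 305.4]]
0 [[308.3, 291.4], [316.9, 291.4]]
14 [[308.1, 277.6], [316.7, 277.7]]
```

```bash
cat >> h.py <<'E'
def psi(q): y=Ro.from_quat(q).as_matrix()[:,1]; return np.arctan2(y[1],y[0])
def plan(st,tgt,n,cl):
    """rows from the measured pose to tgt (x,y,z,psi), tool kept vertical, n rows"""
    p=np.array(st["ee_pos"]);R=Ro.from_quat(st["ee_rot"]);a=psi(st["ee_rot"]);p0=p.copy();a0=a;out=[]
    for i in range(1,n+1):
        f=i/n; q=p0+f*(np.array(tgt[:3])-p0); b=a0+f*(tgt[3]-a0)
        Rt=Ro.from_matrix(np.c_[[-np.sin(b),np.cos(b),0],[np.cos(b),np.sin(b),0],[0,0,-1]])
        d=np.round(R.inv().apply(q-p)/10,2); w=np.round((R.inv()*Rt).as_rotvec(),3)
        p=p+R.apply(d*10); R=R*Ro.from_rotvec(w); out.append(" ".join(f"{v:g}" for v in [cl,*d,*w]))
    for i in range(0,n,8): print("; ".join(out[i:i+8]))
E
python3 - <<'E'
from station import env
from h import *
plan(env.read_state(),(507,111,275,1.59),20,0)
E
```

```text
0 2.56 -2.6 -0.22 -0.002 -0 -0.14; 0 2.91 -2.22 -0.22 0 -0 -0.139; 0 3.18 -1.79 -0.23 0 -0 -0.14; 0 3.4 -1.33 -0.22 0 -0 -0.139; 0 3.55 -0.85 -0.22 0 -0 -0.14; 0 3.64 -0.34 -0.23 0 -0 -0.139; 0 3.64 0.16 -0.22 0 -0 -0.14; 0 3.59 0.67 -0.22 0 0 -0.139
0 3.47 1.16 -0.23 0 0 -0.14; 0 3.26 1.63 -0.22 0 0 -0.14; 0 3.01 2.08 -0.23 0 0 -0.139; 0 2.69 2.47 -0.22 0 0 -0.14; 0 2.32 2.82 -0.22 0 0 -0.139; 0 1.9 3.11 -0.23 0 0 -0.14; 0 1.46 3.35 -0.22 0 0 -0.139; 0 0.97 3.52 -0.22 0 0 -0.14
0 0.48 3.62 -0.23 0 0 -0.139; 0 -0.04 3.65 -0.22 0 0 -0.14; 0 -0.54 3.61 -0.23 -0 0 -0.139; 0 -1.04 3.51 -0.22 -0 0 -0.14
```

step_arm:
  rows: "0 2.6 -2.6 -0.2 0 0 -0.14; 0 2.9 -2.2 -0.2 0 0 -0.14; 0 3.2 -1.8 -0.2 0 0 -0.14; 0 3.4 -1.3 -0.2 0 0 -0.14; 0 3.55 -0.85 -0.2 0 0 -0.14; 0 3.6 -0.3 -0.2 0 0 -0.14; 0 3.6 0.2 -0.2 0 0 -0.14; 0 3.6 0.7 -0.2 0 0 -0.14"

```text
t: 0.9
ee_pos: [334.2, -290.9, 246.9]
ee_rot: [0.733, 0.68, 0.0, -0.0]
ft_force: [1.0, 0.0, 0.6]
width: 85.3
grasp_force: 0.0
```

step_arm:
  rows: "0 3.5 1.2 -0.2 0 0 -0.14; 0 3.3 1.6 -0.2 0 0 -0.14; 0 3 2.1 -0.2 0 0 -0.14; 0 2.7 2.5 -0.2 0 0 -0.14; 0 2.3 2.8 -0.2 0 0 -0.14; 0 1.9 3.1 -0.2 0 0 -0.14; 0 1.5 3.3 -0.2 0 0 -0.14; 0 1 3.5 -0.2 0 0 -0.14"

```text
t: 1.7
ee_pos: [448.3, -21.7, 263.0]
ee_rot: [0.26, 0.966, -0.0, -0.0]
ft_force: [-0.1, -0.5, -0.2]
width: 85.4
grasp_force: 0.0
```

step_arm:
  rows: "0 0.5 3.6 -0.2 0 0 -0.14; 0 0 3.6 -0.2 0 0 -0.14; 0 -0.5 3.6 -0.2 0 0 -0.14; 0 -1 3.5 -0.2 0 0 -0.13; 0 0 0 0 0 0 0; 0 0 0 0 0 0 0"

```text
t: 2.3
ee_pos: [503.3, 111.4, 270.5]
ee_rot: [-0.009, 1.0, -0.0, -0.001]
ft_force: [0.5, -0.5, -0.1]
width: 85.5
grasp_force: 0.0
```

```bash
python3 - <<'E'
from station import env, imaging
from h import *
import cv2,json
s=env.read_state(); print(s["t"],s["ee_pos"],psi(s["ee_rot"]),s["joints"],s["ft_force"])
c=imaging.calibration("wrist"); im=imaging.snapshot("wrist")
json.dump({k:np.array(v).tolist() for k,v in c.items()},open("w1.json","w"))
cv2.imwrite("pics/w1.png",im[:,:,::-1])
im=imaging.snapshot("scene"); cv2.imwrite("pics/s1.png",im[:,:,::-1])
cs=imaging.calibration("scene")
print(proj(c,T((506.6,111.2,1.59),10,[(-5,25,170),(-5,-25,170),(5,25,170),(5,-25,170),(5,48,140),(5,-48,140)])).round())
print(proj(cs,T((537,-160.6,-.2036),0,[(0,0,150),(-65,-60,12),(-18,2,150)])).round())
E
```

```text
2.3 [503.27296898 111.40487221 270.47556952] 1.5896080490706073 [ 1.52084223e-01 -1.22713590e-01  1.37266725e+00 -3.90519591e-04
  1.89342565e+00 -1.43764679e+00] [ 0.51167562 -0.49426923 -0.05766607]
[[314. 210.]
 [314. 277.]
 [329. 210.]
 [328. 277.]
 [328. 170.]
 [327. 287.]]
[[356. 249.]
 [343. 317.]
 [349. 251.]]
```

```bash
python3 - <<'E'
import cv2
a=cv2.imread("pics/w1.png")[120:360,200:440]; b=cv2.imread("pics/s1.png")[190:350,260:440]
r=lambda i,w,h:cv2.resize(i,(w,h),interpolation=cv2.INTER_CUBIC)
cv2.imwrite("pics/crop2.png",r(a,600,600)); cv2.imwrite("pics/crop3.png",r(b,675,600))
E
```

```text
(no output)
```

View pics/crop2.png

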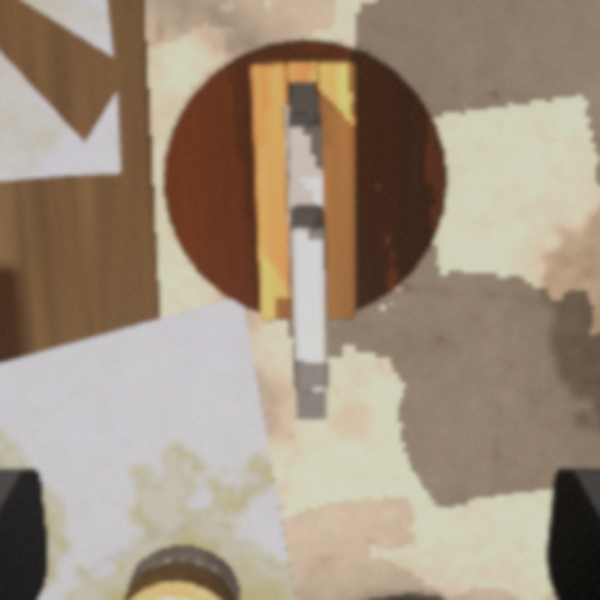

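View pics/crop3.png

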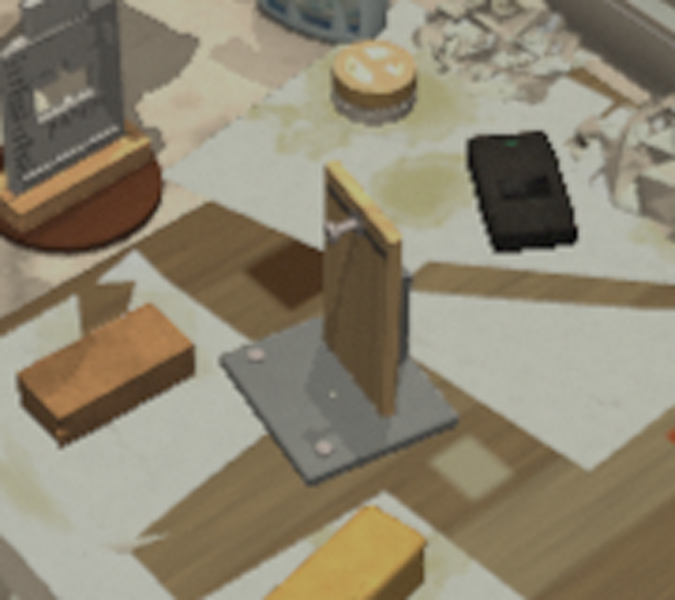

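```bash
python3 - <<'E'
from station import imaging
from h import *
import json
c=imaging.calibration("side"); cs=imaging.calibration("scene"); w=json.load(open("w1.json"))
cr=lambda a:np.array(a)/3.3+[230,180]
cb=lambda a:np.array(a)/3.75+[260,190]
Lg=[(-5,25,170),(-5,-25,170),(-5,48,140),(-5,-48,140),(-5,25,98),(-5,-25,98),(-5,25,70),(-5,-25,70)]
px=cr([(178,41),(247,35),(147,84),(282,71),(180,135),(248,127),(181,168),(249,161)])
Lw=[(-5,25,170),(5,25,170),(-5,-25,170),(5,-25,170)]; pw=np.array([(316.2,210.5),(329.7,210.3),(318.4,276.5),(330.8,276.5)])
for v in ([(c,Lg,px)],[(w,Lw,pw)],[(c,Lg,px),(w,Lw,pw)]):
    g,r=fit(v,10,[506,111,1.59]);print("gauge",g.round(3),r[-4:].round(1).tolist())
L1=[(-65,-60,12),(-65,60,12),(45,-60,12),(0,-40,12),(0,40,166)]
p1=cr([(235,541),(237,416),(417,543),(343,515),(344,233)])
L2=[(-65,60,12),(-65,-60,12),(45,-60,12),(0,-40,166),(0,40,166),(10,-40,166),(0,-40,12)]
p2=cb([(221,357),(310,475),(457,420),(388,245),(326,170),(401,241),(383,412)])
for v in ([(c,L1,p1)],[(cs,L2,p2)],[(c,L1,p1),(cs,L2,p2)]):
    s,r=fit(v,0,[537,-160,-.2]);print("stand",s.round(3),r.round(1).tolist())
for y in(-14,0,14):
  X=T(s,0,[(-21,y,150),(-16,y,150),(0,y,150)])
  print(y,((proj(c,X)-[230,180])*3.3).round(1).tolist(),((proj(cs,X)-[260,190])*3.75).round(1).tolist())
E
```

```text
gauge [506.585 111.222   1.59 ] [[-0.2, -0.2], [0.6, -0.2], [-0.2, 0.2], [0.3, -0.1]]
gauge [506.431 112.982   1.617] [[-0.6, -0.3], [0.6, -0.5], [-0.7, 0.6], [0.7, 0.3]]
gauge [506.476 112.86    1.615] [[-0.7, -0.2], [0.5, -0.4], [-1.0, 0.7], [0.4, 0.3]]
stand [ 5.37348e+02 -1.61457e+02 -2.01000e-01] [[-0.5, 0.2], [0.1, -0.4], [0.7, -0.4], [-0.2, 1.3], [0.0, -0.5]]
stand [ 5.32841e+02 -1.61362e+02 -2.03000e-01] [[-0.9, -0.7], [-1.2, 1.7], [1.0, -0.2], [0.6, 0.0], [-0.4, -1.8], [1.1, -0.4], [-0.2, 2.9]]
stand [ 5.35790e+02 -1.60905e+02 -2.05000e-01] [[-1.5, 0.1], [-0.6, -0.5], [-0.3, -0.4], [-1.1, 1.2], [-0.8, -0.6], [-0.0, -1.4], [-0.4, 1.0], [1.7, -0.9], [1.4, -0.7], [0.5, -2.4], [2.0, -1.1], [0.6, 2.2]]
-14 [[306.3, 305.9], [315.0, 306.0], [342.9, 306.1]] [[339.6, 246.2], [347.1, 243.5], [370.8, 234.9]]
0 [[306.1, 291.9], [314.8, 291.9], [342.4, 292.1]] [[328.3, 231.7], [335.8, 229.0], [359.3, 220.5]]
14 [[306.0, 278.2], [314.5, 278.2], [341.9, 278.3]] [[317.2, 217.4], [324.6, 214.7], [348.0, 206.3]]
```

step_arm:
  rows: "0 -0.3 0.1 2 0 0 -0.015; 0 0 0 3 0 0 0; 0 0 0 3 0 0 0; 0 0 0 2.5 0 0 0; 0 0 0 1.4 0 0 0; 0 0 0 0 0 0 0; 0 0 0 0 0 0 0"

```text
t: 3.1
ee_pos: [506.7, 111.5, 153.5]
ee_rot: [-0.016, 1.0, 0.0, 0.001]
ft_force: [0.4, 0.7, 0.8]
width: 85.7
grasp_force: 0.0
```

step_arm:
  grip_force: 40
  rows: "0.5 0 0 0 0 0 0; 0.8 0 0 0 0 0 0; 1 0 0 0 0 0 0; 1 0 0 0 0 0 0; 1 0 0 0 0 0 0; 1 0 0 0 0 0 0; 1 0 0 0 0 0 0; 1 0 0 0 0 0 0"

```text
t: 3.9
ee_pos: [506.4, 112.4, 152.5]
ee_rot: [-0.017, 1.0, 0.0, 0.0]
ft_force: [-0.2, 1.7, 2.3]
width: 8.9
grasp_force: 40.3
```

step_arm:
  grip_force: 70
  rows: "1 0 0 0 0 0 0; 1 0 0 -0.5 0 0 0; 1 0 0 -1 0 0 0; 1 0 0 -2 0 0 0; 1 0 0 -2.5 0 0 0; 1 0 0 -2 0 0 0; 1 0 0 -1 0 0 0; 1 0 0 0 0 0 0"

```text
t: 4.7
ee_pos: [507.0, 111.6, 244.2]
ee_rot: [-0.016, 1.0, -0.0, 0.002]
ft_force: [-0.3, 1.2, -2.3]
width: 8.6
grasp_force: 68.8
```

```bash
python3 - <<'E'
from station import env
from h import *
s=env.read_state(); print(s["ee_pos"],psi(s["ee_rot"]),s["ft_force"],s["width"])
t=T((535.8,-161,-.204),0,[(-65,0,0)])[0]; print(t)
plan(s,(t[0],t[1],240,-.204),14,1)
E
```

```text
[507.01744971 111.55025937 244.2267928 ] 1.6033126167601681 [-0.34562412  1.22222305 -2.29167278] 8.629303587998528
[ 472.14783596 -147.83178018    0.        ]
1 0.31 -1.84 0.03 -0 0.003 0.129; 1 0.07 -1.87 0.03 -0 0 0.129; 1 -0.17 -1.86 0.03 -0 0 0.129; 1 -0.41 -1.83 0.03 -0 0 0.129; 1 -0.64 -1.75 0.03 -0 0 0.129; 1 -0.87 -1.66 0.03 -0 0 0.13; 1 -1.06 -1.53 0.03 -0 0 0.129; 1 -1.26 -1.39 0.04 -0 0 0.129
1 -1.43 -1.21 0.03 -0 0 0.129; 1 -1.57 -1.01 0.03 -0 0 0.129; 1 -1.68 -0.81 0.03 -0 0 0.129; 1 -1.78 -0.58 0.03 0 0 0.129; 1 -1.84 -0.35 0.03 0 0 0.129; 1 -1.86 -0.11 0.03 0 0 0.129
```

step_arm:
  rows: "1 0.3 -1.85 0 0 0 0.129; 1 0.1 -1.9 0 0 0 0.129; 1 -0.2 -1.85 0 0 0 0.129; 1 -0.4 -1.8 0 0 0 0.129; 1 -0.6 -1.75 0 0 0 0.129; 1 -0.9 -1.7 0 0 0 0.129; 1 -1.1 -1.5 0 0 0 0.129; 1 -1.3 -1.4 0 0 0 0.129"

```text
t: 5.5
ee_pos: [486.4, -38.0, 240.6]
ee_rot: [0.481, 0.877, -0.001, -0.001]
ft_force: [0.2, -0.1, -1.5]
width: 8.5
grasp_force: 68.8
```

step_arm:
  rows: "1 -1.4 -1.2 0.1 0 0 0.129; 1 -1.6 -1 0.1 0 0 0.129; 1 -1.7 -0.8 0.1 0 0 0.129; 1 -1.8 -0.6 0.1 0 0 0.129; 1 -1.8 -0.3 0 0 0 0.129; 1 -1.9 -0.1 0 0 0 0.13; 1 0 0 0 0 0 0; 1 0 0 0 0 0 0"

```text
t: 6.3
ee_pos: [472.6, -148.5, 237.0]
ee_rot: [0.775, 0.632, -0.001, -0.001]
ft_force: [-0.2, 0.4, -1.5]
width: 8.9
grasp_force: 68.7
```

```bash
cat >> h.py <<'E'
S=(535.8,-161,-.204)
def rep(s):
    R=Ro.from_euler("z",-S[2]); d=R.apply(np.array(s["ee_pos"])-[S[0],S[1],0]); f=R.apply(s["ft_force"])
    print("t %.2f"%s["t"],"stand-frame TCP",d.round(2),"psi %.3f"%psi(s["ee_rot"]),"tilt",np.round(Ro.from_quat(s["ee_rot"]).as_matrix()[:2,2],4),"F",f.round(2),"M",R.apply(s["torque"]).round(3),"w %.2f"%s["width"])
E
python3 - <<'E'
from station import env, imaging
from h import *
import cv2
s=env.read_state(); rep(s)
a=imaging.snapshot("side"); b=imaging.snapshot("scene"); 
c=np.hstack([cv2.resize(a[150:360,220:390],(400,494)),cv2.resize(b[120:330,260:430],(400,494))])
cv2.imwrite("pics/two1.png",c[:,:,::-1])
E
```

```text
t 6.30 stand-frame TCP [-64.43  -0.6  237.  ] psi -0.202 tilt [-0.0021  0.0009] F [-0.32  0.37 -1.47] M [-0.02   0.029  0.06 ] w 8.88
```

View pics/two1.png

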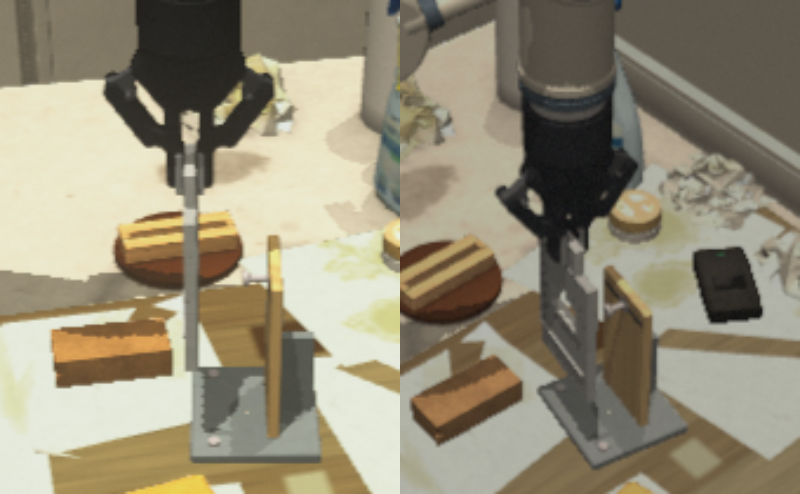

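step_arm:
  rows: "1 0 0.5 1 0 0 0; 1 0.05 1 1 0 0 0; 1 0 1 0.85 0 0 0; 1 0 0.5 0 0 0 0; 1 0 0.2 0 0 0 0; 1 0 0 0 0 0 0"

```text
t: 7.0
ee_pos: [504.8, -154.5, 209.9]
ee_rot: [0.775, 0.632, -0.0, -0.0]
ft_force: [-0.1, -0.1, -1.2]
width: 8.7
grasp_force: 68.8
```

step_arm:
  rows: "1 0 0.3 0 0 0 0; 1 0 0.3 0 0 0 0; 1 0 0.2 0 0 0 0; 1 0 0 0 0 0 0"

```text
t: 7.4
ee_pos: [512.5, -156.2, 209.9]
ee_rot: [0.775, 0.632, 0.0, 0.0]
ft_force: [0.3, -0.7, -2.1]
width: 8.8
grasp_force: 68.8
```

```bash
python3 - <<'E'
from station import env, imaging
from h import *
import cv2
s=env.read_state(); rep(s)
a=imaging.snapshot("side"); b=imaging.snapshot("scene"); 
c=np.hstack([cv2.resize(a[200:330,270:375],(400,495),interpolation=cv2.INTER_CUBIC),cv2.resize(b[180:310,300:405],(400,495),interpolation=cv2.INTER_CUBIC)])
cv2.imwrite("pics/two2.png",c[:,:,::-1])
E
```

```text
t 7.40 stand-frame TCP [-2.3810e+01  2.0000e-02  2.0991e+02] psi -0.203 tilt [ 0.0002 -0.0001] F [ 0.41 -0.65 -2.15] M [-0.035  0.014 -0.017] w 8.82
```

View pics/two2.png

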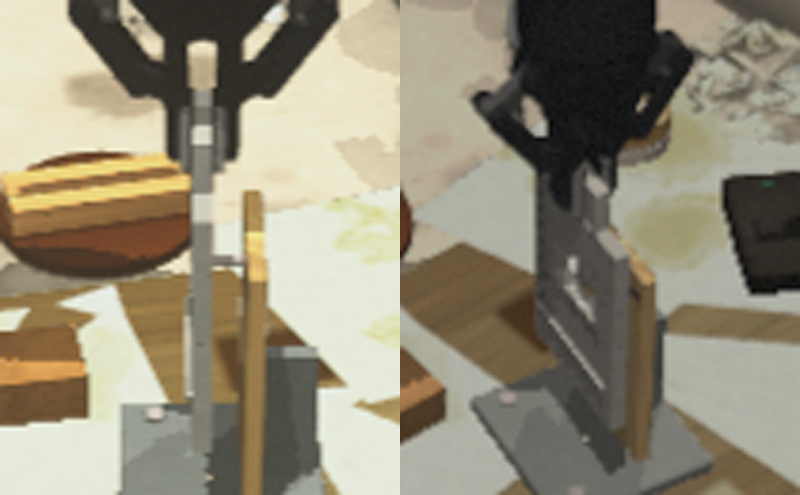

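step_arm:
  rows: "1 0 0.4 0 0 0 0; 1 0 0.4 0 0 0 0; 1 0 0.4 0 0 0 0; 1 0 0.2 0 0 0 0; 1 0 0 0 0 0 0; 1 0 0 0 0 0 0"

```text
t: 8.1
ee_pos: [526.0, -158.9, 209.7]
ee_rot: [0.775, 0.632, -0.0, -0.0]
ft_force: [0.1, -0.9, -1.9]
width: 9.0
grasp_force: 68.8
```

```bash
python3 -c "
from station import env
from h import *
rep(env.read_state())"
```

```text
t 8.10 stand-frame TCP [-1.0000e+01  7.0000e-02  2.0968e+02] psi -0.203 tilt [-0.0003  0.0001] F [ 0.26 -0.9  -1.87] M [-0.021 -0.019 -0.009] w 8.96
```

step_arm:
  rows: "1 0 0.1 0 0 0 0; 1 0 0.1 0 0 0 0; 1 0 0 0 0 0 0"

```text
t: 8.4
ee_pos: [528.0, -159.3, 209.8]
ee_rot: [0.775, 0.632, -0.0, -0.0]
ft_force: [-0.6, 0.7, -2.7]
width: 8.5
grasp_force: 68.7
```

```bash
python3 -c "
from station import env
from h import *
rep(env.read_state())"
```

```text
t 8.40 stand-frame TCP [-7.9900e+00  7.0000e-02  2.0979e+02] psi -0.203 tilt [-0.  0.] F [-0.75  0.56 -2.71] M [-0.012  0.     0.008] w 8.45
```

step_arm:
  rows: "1 0 0.1 0 0 0 0; 1 0 0 0 0 0 0"

```text
t: 8.6
ee_pos: [528.7, -159.5, 209.8]
ee_rot: [0.775, 0.632, -0.0, -0.0]
ft_force: [-2.1, 0.0, -1.6]
width: 8.7
grasp_force: 68.9
```

step_arm:
  rows: "1 0 0.1 0 0 0 0; 1 0 0 0 0 0 0"

```text
t: 8.8
ee_pos: [529.1, -159.5, 209.8]
ee_rot: [0.775, 0.632, -0.001, -0.001]
ft_force: [-4.4, 0.1, 0.4]
width: 8.8
grasp_force: 69.2
```

step_arm:
  rows: "1 0 0.1 0 0 0 0; 1 0 0 0 0 0 0"

```text
t: 9.0
ee_pos: [529.4, -159.6, 209.8]
ee_rot: [0.775, 0.632, -0.001, -0.002]
ft_force: [-7.1, 0.3, 1.1]
width: 8.7
grasp_force: 69.4
```

step_arm:
  rows: "1 0 -0.3 0 0 0 0; 1 0 -0.24 0 0 0 0; 1 0.3 0 0 0 0 0; 1 0.4 0 0 0 0 0; 1 0.4 0 0 0 0 0; 1 0.3 0 0 0 0 0; 1 0 0 0 0 0 0"

```text
t: 9.7
ee_pos: [528.6, -144.6, 209.7]
ee_rot: [0.775, 0.632, 0.0, -0.0]
ft_force: [0.9, -0.4, -1.0]
width: 9.0
grasp_force: 68.8
```

```bash
python3 -c "
from station import env
from h import *
rep(env.read_state())"
```

```text
t 9.70 stand-frame TCP [-10.34  14.64 209.74] psi -0.202 tilt [0.0001 0.0001] F [ 1.   -0.21 -1.03] M [-0.003 -0.026 -0.014] w 8.96
```

step_arm:
  rows: "1 0.2 0 0 0 0 0; 1 0 0 0 0 0 0"

```text
t: 9.9
ee_pos: [528.9, -143.0, 209.8]
ee_rot: [0.775, 0.632, 0.0, -0.0]
ft_force: [-0.4, -0.1, -2.4]
width: 8.8
grasp_force: 68.8
```

step_arm:
  rows: "1 0.15 0 0 0 0 0; 1 0 0 0 0 0 0"

```text
t: 10.1
ee_pos: [529.2, -141.6, 209.8]
ee_rot: [0.775, 0.632, 0.0, -0.0]
ft_force: [0.3, 0.2, -1.8]
width: 8.7
grasp_force: 68.8
```

```bash
python3 -c "
from station import env
from h import *
rep(env.read_state())"
```

```text
t 10.10 stand-frame TCP [-10.41  17.64 209.78] psi -0.203 tilt [0. 0.] F [ 0.29  0.25 -1.8 ] M [-0.025 -0.02   0.011] w 8.68
```

step_arm:
  rows: "1 0.15 0 0 0 0 0; 1 0 0 0 0 0 0"

```text
t: 10.3
ee_pos: [529.5, -140.1, 209.8]
ee_rot: [0.775, 0.632, 0.0, -0.0]
ft_force: [-0.2, -0.4, -1.6]
width: 8.6
grasp_force: 68.8
```

step_arm:
  rows: "1 0.15 0 0 0 0 0; 1 0 0 0 0 0 0"

```text
t: 10.5
ee_pos: [529.8, -138.6, 209.8]
ee_rot: [0.775, 0.632, 0.0, -0.0]
ft_force: [-0.6, 0.2, -1.9]
width: 9.1
grasp_force: 68.8
```

step_arm:
  rows: "1 0.15 0 0 0 0 0; 1 0 0 0 0 0 0"

```text
t: 10.7
ee_pos: [530.1, -137.1, 209.8]
ee_rot: [0.775, 0.632, 0.0, -0.0]
ft_force: [-0.6, 0.1, -1.9]
width: 8.6
grasp_force: 68.8
```

step_arm:
  rows: "1 0.15 0 0 0 0 0; 1 0 0 0 0 0 0"

```text
t: 10.9
ee_pos: [530.4, -135.6, 209.8]
ee_rot: [0.775, 0.632, 0.0, -0.0]
ft_force: [0.6, 0.1, -1.0]
width: 8.7
grasp_force: 68.8
```

step_arm:
  rows: "1 0.15 0 0 0 0 0; 1 0 0 0 0 0 0"

```text
t: 11.1
ee_pos: [530.6, -134.5, 209.7]
ee_rot: [0.775, 0.632, -0.0, 0.0]
ft_force: [-0.1, -1.4, -2.1]
width: 8.9
grasp_force: 68.8
```

step_arm:
  rows: "1 0.15 0 0 0 0 0; 1 0 0 0 0 0 0"

```text
t: 11.3
ee_pos: [530.8, -133.9, 209.7]
ee_rot: [0.775, 0.631, -0.001, 0.001]
ft_force: [-0.8, -5.2, -3.4]
width: 8.4
grasp_force: 68.7
```

step_arm:
  rows: "1 -0.3 0 0 0 0 0; 1 -0.8 0 0 0 0 0; 1 -0.8 0 0 0 0 0; 1 -0.8 0 0 0 0 0; 1 -0.8 0 0 0 0 0; 1 -0.6 0 0 0 0 0; 1 0 0 0 0 0 0; 1 0 0 0 0 0 0"

```text
t: 12.1
ee_pos: [522.7, -173.1, 209.8]
ee_rot: [0.775, 0.632, 0.0, -0.0]
ft_force: [0.2, -0.2, -1.4]
width: 8.5
grasp_force: 68.8
```

```bash
python3 -c "
from station import env
from h import *
rep(env.read_state())"
```

```text
t 12.10 stand-frame TCP [-10.39 -14.51 209.79] psi -0.203 tilt [0.0001 0.0003] F [ 0.28 -0.16 -1.4 ] M [0.056 0.034 0.001] w 8.53
```

step_arm:
  rows: "1 -0.15 0 0 0 0 0; 1 0 0 0 0 0 0"

```text
t: 12.3
ee_pos: [522.4, -174.4, 209.8]
ee_rot: [0.775, 0.632, 0.0, 0.0]
ft_force: [-0.6, -0.2, -2.3]
width: 9.1
grasp_force: 68.8
```

step_arm:
  rows: "1 -0.15 0 0 0 0 0; 1 0 0 0 0 0 0"

```text
t: 12.5
ee_pos: [522.1, -176.0, 209.8]
ee_rot: [0.775, 0.632, -0.0, 0.0]
ft_force: [0.5, -0.3, -2.2]
width: 8.4
grasp_force: 68.8
```

step_arm:
  rows: "1 -0.15 0 0 0 0 0; 1 0 0 0 0 0 0"

```text
t: 12.7
ee_pos: [521.8, -177.5, 209.8]
ee_rot: [0.775, 0.632, -0.0, 0.0]
ft_force: [-0.4, -0.5, -2.6]
width: 8.8
grasp_force: 68.8
```

step_arm:
  rows: "1 -0.15 0 0 0 0 0; 1 0 0 0 0 0 0"

```text
t: 12.9
ee_pos: [521.6, -178.3, 209.7]
ee_rot: [0.775, 0.632, 0.001, -0.001]
ft_force: [0.6, 2.5, -2.1]
width: 8.8
grasp_force: 68.9
```

step_arm:
  rows: "1 -0.1 0 0 0 0 0; 1 0 0 0 0 0 0"

```text
t: 13.1
ee_pos: [521.6, -178.6, 209.6]
ee_rot: [0.775, 0.632, 0.001, -0.001]
ft_force: [0.8, 5.8, -2.9]
width: 8.7
grasp_force: 68.8
```

```bash
python3 -c "
from station import env
from h import *
rep(env.read_state())"
```

```text
t 13.10 stand-frame TCP [-10.37 -20.17 209.56] psi -0.202 tilt [0.0003 0.0025] F [-0.39  5.83 -2.89] M [ 1.334 -0.049 -0.032] w 8.72
```

step_arm:
  rows: "1 0.4 0 0 0 0 0; 1 0.6 0 0 0 0 0; 1 0.7 0 0 0 0 0; 1 0.5 0 0.2 0 0 0; 1 0.2 0 0.4 0 0 0; 1 0 0 0.3 0 0 0; 1 0 0 0 0 0 0; 1 0 0 0 0 0 0"

```text
t: 13.9
ee_pos: [526.0, -156.5, 200.5]
ee_rot: [0.775, 0.632, -0.0, -0.0]
ft_force: [-0.1, 0.3, -1.1]
width: 8.9
grasp_force: 68.9
```

```bash
python3 -c "
from station import env
from h import *
rep(env.read_state())"
```

```text
t 13.90 stand-frame TCP [-10.51   2.39 200.52] psi -0.203 tilt [-0.0004  0.    ] F [-0.2   0.23 -1.12] M [-0.016 -0.005  0.025] w 8.86
```

step_arm:
  rows: "1 0.01 0 0.2 0 0 0; 1 0 0 0.1 0 0 0; 1 0 0 0 0 0 0"

```text
t: 14.2
ee_pos: [526.1, -156.4, 197.6]
ee_rot: [0.775, 0.632, -0.0, -0.0]
ft_force: [0.3, 0.5, -1.7]
width: 8.7
grasp_force: 68.9
```

step_arm:
  rows: "1 0 0 0.15 0 0 0; 1 0 0 0 0 0 0"

```text
t: 14.4
ee_pos: [526.1, -156.3, 196.0]
ee_rot: [0.775, 0.632, -0.0, -0.0]
ft_force: [0.7, 0.5, -1.4]
width: 8.7
grasp_force: 68.9
```

step_arm:
  rows: "1 0 0 0.15 0 0 0; 1 0 0 0 0 0 0"

```text
t: 14.6
ee_pos: [526.1, -156.2, 194.5]
ee_rot: [0.775, 0.632, -0.0, -0.0]
ft_force: [0.1, 1.0, -2.3]
width: 8.9
grasp_force: 68.9
```

step_arm:
  rows: "1 0 0 0.15 0 0 0; 1 0 0 0 0 0 0"

```text
t: 14.8
ee_pos: [526.1, -156.2, 193.0]
ee_rot: [0.775, 0.632, -0.0, -0.0]
ft_force: [-0.5, -0.8, -2.1]
width: 9.0
grasp_force: 68.9
```

step_arm:
  rows: "1 0 0 0.2 0 0 0; 1 0 0 0.1 0 0 0; 1 0 0 0 0 0 0"

```text
t: 15.1
ee_pos: [526.0, -156.2, 190.0]
ee_rot: [0.775, 0.632, -0.0, -0.0]
ft_force: [0.8, 0.1, -1.0]
width: 9.3
grasp_force: 68.9
```

step_arm:
  rows: "1 0 0 0.2 0 0 0; 1 0 0 0.1 0 0 0; 1 0 0 0 0 0 0"

```text
t: 15.4
ee_pos: [526.0, -156.2, 187.0]
ee_rot: [0.775, 0.632, -0.0, -0.0]
ft_force: [0.3, 0.6, -1.2]
width: 8.8
grasp_force: 68.9
```

step_arm:
  rows: "1 0 0 0.1 0 0 0; 1 0 0 0 0 0 0"

```text
t: 15.6
ee_pos: [526.1, -156.3, 186.2]
ee_rot: [0.775, 0.632, -0.0, -0.0]
ft_force: [0.5, -0.1, -1.5]
width: 9.3
grasp_force: 68.9
```

step_arm:
  rows: "1 0 0 0.1 0 0 0; 1 0 0 0 0 0 0"

```text
t: 15.8
ee_pos: [526.1, -156.3, 185.1]
ee_rot: [0.775, 0.632, -0.0, -0.0]
ft_force: [-0.8, 0.2, -2.5]
width: 9.1
grasp_force: 68.9
```

step_arm:
  rows: "1 0 0 0.1 0 0 0; 1 0 0 0 0 0 0"

```text
t: 16.0
ee_pos: [526.1, -156.3, 184.1]
ee_rot: [0.775, 0.632, -0.0, -0.0]
ft_force: [0.3, 0.1, -2.8]
width: 9.1
grasp_force: 68.9
```

step_arm:
  rows: "1 0 0 0.08 0 0 0; 1 0 0 0 0 0 0"

```text
t: 16.2
ee_pos: [526.2, -156.3, 183.6]
ee_rot: [0.775, 0.632, 0.0, 0.0]
ft_force: [-0.0, -0.2, -1.7]
width: 8.8
grasp_force: 69.0
```

step_arm:
  rows: "1 0 0 0.08 0 0 0; 1 0 0 0 0 0 0"

```text
t: 16.4
ee_pos: [526.2, -156.3, 183.4]
ee_rot: [0.775, 0.632, 0.0, 0.0]
ft_force: [-0.4, 0.8, 2.5]
width: 8.7
grasp_force: 69.6
```

step_arm:
  grip_force: 20
  rows: "1 0 0 -0.05 0 0 0; 1 0 0 0 0 0 0; 1 0 0 0 0 0 0; 0.86 0 0 0 0 0 0; 0.82 0 0 0 0 0 0; 0.78 0 0 0 0 0 0; 0.74 0 0 0 0 0 0; 0.7 0 0 0 0 0 0"

```text
t: 17.2
ee_pos: [526.1, -156.3, 183.1]
ee_rot: [0.775, 0.632, -0.0, -0.0]
ft_force: [0.5, 0.1, 0.5]
width: 25.8
grasp_force: 0.0
```

```bash
python3 - <<'E'
from station import env, imaging
from h import *
import cv2
s=env.read_state(); rep(s)
a=imaging.snapshot("side"); b=imaging.snapshot("scene"); 
c=np.hstack([cv2.resize(a[200:330,270:375],(400,495),interpolation=cv2.INTER_CUBIC),cv2.resize(b[180:310,300:405],(400,495),interpolation=cv2.INTER_CUBIC)])
cv2.imwrite("pics/two3.png",c[:,:,::-1])
E
```

```text
t 17.20 stand-frame TCP [-10.42   2.67 183.1 ] psi -0.203 tilt [-0.0001  0.    ] F [0.46 0.23 0.47] M [ 0.012 -0.01   0.079] w 25.76
```

View pics/two3.png

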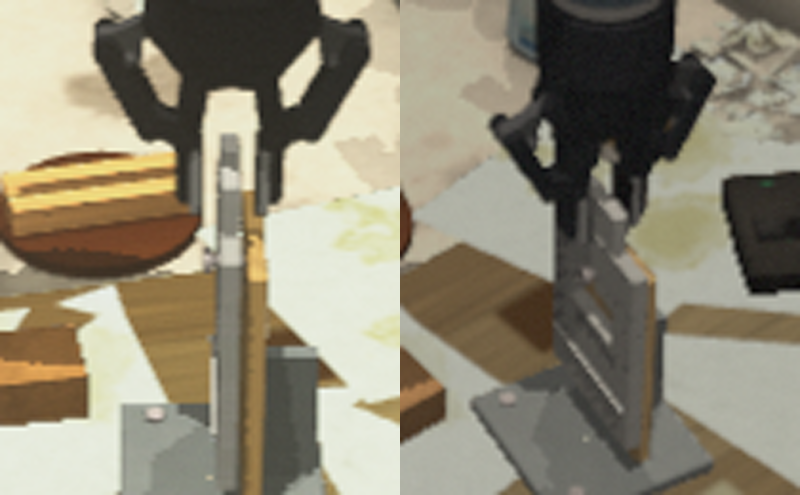

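step_arm:
  rows: "0.65 0 0 -0.3 0 0 0; 0.65 0 0 -0.8 0 0 0; 0.65 0 0 -1.5 0 0 0; 0.65 0 0 -2.5 0 0 0; 0.65 0 0 -3 0 0 0; 0.65 0 0 -3 0 0 0; 0.65 0 0 0 0 0 0; 0.65 0 0 0 0 0 0"

```text
t: 18.1
ee_pos: [526.5, -156.4, 296.2]
ee_rot: [0.775, 0.632, 0.001, 0.001]
ft_force: [-0.2, -0.6, -0.8]
width: 29.8
grasp_force: 0.0
```

step_arm:
  rows: "0.65 0 0 0 0 0 0; 0.65 0 0 0 0 0 0; 0.65 0 0 0 0 0 0; 0.65 0 0 0 0 0 0; 0.65 0 0 0 0 0 0; 0.65 0 0 0 0 0 0; 0.65 0 0 0 0 0 0; 0.65 0 0 0 0 0 0"

```text
t: 18.9
ee_pos: [526.1, -156.3, 294.2]
ee_rot: [0.775, 0.632, 0.0, 0.0]
ft_force: [0.5, 0.4, 0.9]
width: 30.0
grasp_force: 0.0
```

```bash
python3 - <<'E'
from station import env, imaging
from h import *
import cv2
f=lambda n:imaging.snapshot(n)
s=env.read_state(); rep(s)
a=f("side"); b=f("scene"); a2=f("side"); print(np.abs(a.astype(int)-a2).max())
c=np.hstack([cv2.resize(a[200:330,270:375],(400,495),interpolation=cv2.INTER_CUBIC),cv2.resize(b[180:310,300:405],(400,495),interpolation=cv2.INTER_CUBIC)])
cv2.imwrite("pics/two4.png",c[:,:,::-1])
E
```

```text
t 18.90 stand-frame TCP [-10.42   2.65 294.19] psi -0.203 tilt [ 0. -0.] F [0.42 0.55 0.9 ] M [0.025 0.003 0.014] w 30.02
41
```

View pics/two4.png

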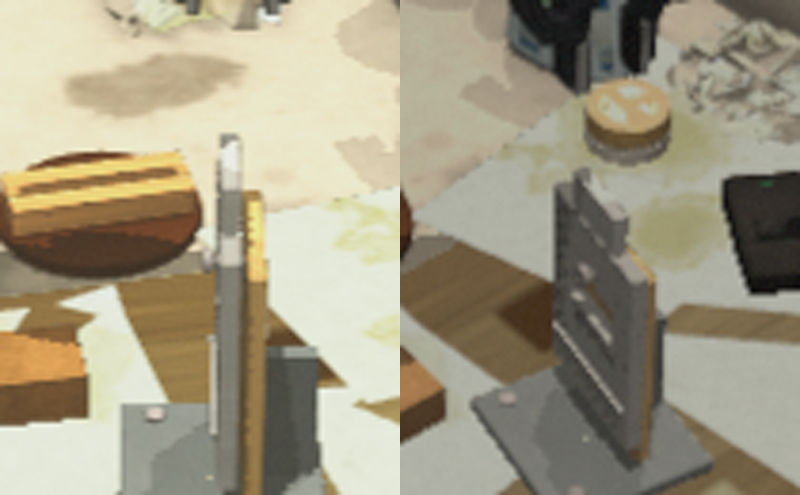

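step_arm:
  rows: "0.65 0 0 0 0 0 0; 0.65 0 0 0 0 0 0; 0.65 0 0 0 0 0 0; 0.65 0 0 0 0 0 0; 0.65 0 0 0 0 0 0; 0.65 0 0 0 0 0 0; 0.65 0 0 0 0 0 0; 0.65 0 0 0 0 0 0"

```text
t: 19.85
ee_pos: [526.1, -156.3, 294.2]
ee_rot: [0.775, 0.632, 0.0, -0.0]
ft_force: [-0.8, -0.3, -0.1]
width: 30.0
grasp_force: 0.0
```

```bash
python3 - <<'E'
from station import imaging, job
import numpy as np
g=lambda:imaging.snapshot("side")[230:330,315:350].astype(int)
ims=[g() for _ in range(6)]; print([np.abs(i-ims[0]).mean().round(3) for i in ims])
print(job.sign_off())
E
```

```text
[np.float64(0.0), np.float64(0.889), np.float64(0.871), np.float64(0.885), np.float64(0.899), np.float64(0.88)]
the job is handed in; nothing more can be done
None
```

The gauge plate is hanging on the hook, released and upright, with the scale facing outward and the slot right down on the neck. It looked still in the last pictures; I handed the job in at about 20 s, and the sign-off returned no verdict.

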